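# Rack the chain sprockets by size

## Robot

A 6-joint arm with a two-finger parallel gripper is mounted at the origin on the work surface. World frame = base frame: x ahead of the robot, y to its left, z up, the work surface at z = 0. Lengths are in m, angles in rad, forces in N, time in s.
With the tool pointing down it reaches from about 0.375 to 0.9 m from the base axis. Payload 3.1 kg.
Tool frame: the origin (TCP) lies at the centre of the arm's flange, where the gripper is bolted on; the fingertips stand robot.tip_extent ahead of it and the grasp point (between the pads) lies 164 mm ahead of it (robot.tip_extent is the distance from the TCP to the fingertips, in m); z points along the fingers, y is the line along which they close (so a half turn about z gives the same grasp; the last joint's range is limited). The gripper opens to 87 mm and grips with 3 to 60 N. Pads are 19 mm wide; open, the fingers measure 117 mm over their backs; the gripper's body (75 mm by 190 mm) begins 51 mm behind the grasp point.
Start: joints at [1.091, 0.527, 1.433, -0, 1.181, -0.178], TCP at [0.186, 0.597, 0.405] pointing down, gripper open.
Joint ranges: [-3.08, 3.08], [-0.75, 2.2], [0.22, 2.44], [-1.43, 4.57], [0, 2.65], [-2.85, 2.85]. Speed limits (rad/s): [2.79, 2.79, 3.14, 3.14, 3.14, 3.14].

## Interface

Orientations are given as a unit quaternion [x, y, z, w].
In Python, from rig import get_obs, camera, hand_in, cut_out, robot gives the robot as it stands.
- The arm moves only by the tool step_arm, never from a script. Its argument "rows" is a list of rows, each a list of 6 numbers: the shift along the world's x, y, z in m, then the turn, a rotation vector about the world's x, y, z in degrees. A call has 1 to 12 rows; each row shifts and turns the commanded pose from where the row before left it; what a row does not reach is not made up. A row lasts 1/8 s, in which the tool goes at most 62.5 mm and 10.7 degrees, less where a joint would pass 70% of its speed; a pose out of reach is approached as far as the arm can. A call is refused whole if a number of a shift passes 0.0625 or a number of a turn 10.7, either way. A call with a gripper value outside its range is refused whole. "jaw" is the finger opening in m, from 0 to 0.087, set as the call begins (left out, the last holds). The fingers move at their own pace and stop on an object; "squeeze" is the grip in N (left out, the last holds). Time passes only in rows, so rows that do not move let the fingers close. It gives the time, the measured TCP pose, the force, the opening and the grip force at its end, in the units of the state.
- get_obs(): the state, without advancing time (a new reading comes with each control period).
- camera(name): name is "scene" or "side" or "wrist"; returns a dict with "pixels" (400x640x3 uint8, blue, green, red), "depth" (400x640 float32, m along the optical axis (not along the pixel's ray), 0 where there is no reading), "fov_y" (degrees; the focal length in pixels is half the picture's height over the tangent of half this angle, whatever the lens; pixels are square), "cx", "cy" (the principal point, pixels), "extrinsics" (4x4, takes a point from camera to world coordinates); the wrist camera has in their place "mount" (4x4, takes a point from camera to tool coordinates, whose origin is the TCP and whose axes are the flange's). Camera axes: x right, y up, looking along -z (the intrinsics and any distortion apply to the point x, -y, -z); pixel columns grow to the right and rows downward; lengths in m; the calibration is good to about 2 mm. A picture is of the moment at which its call begins: read the wrist's pose just before it.
- hand_in(): hands the job in; it is judged then, once.
Trained networks look in the newest picture that a camera, given by its name, has taken for a name from the list of things; names that differ only in an ending like _2 or _b are one class to them, and where a whole thing is asked for, a point or a joint stands for the part that bears it (a point fixed in the world has none). Each returns a list of dicts, best first, with "confidence" (0 to 1); they miss things now and then, are a little off and sometimes report something else, mostly with a low value. They report only what shows in the picture. A call takes as long as a camera call. They do not tell look-alikes from the thing itself.
- cut_out(label, camera): "region" (400x640 bool, what is visible of it) and "extent" ([centre column, centre row, width, height] in pixels, round what is visible of it).
The state is a dict: "time": time; "q": joint angles; "joint_velocities": joint speeds; "joint_torque": joint torques, N m; "position": TCP position; "tool_rot": TCP orientation; "ft_force": force on the tool from outside, world axes, zero at the start; "moment": the same for the moment, N m; "grip_width": finger opening in m; "grip_force": force on a finger pad.
Only numpy, scipy, OpenCV 4.12 (cv2) and the standard library are available. Lean on these libraries where they do the work, as an engineer would, in place of code of your own. Each camera call takes 0.05 s, during which the arm holds its last target. There are 200 camera calls.

## Task

Put the four chain sprockets on the pins of the wooden stock rack in order of size, one to a pin: the smallest on the pin next to the end plate with the white stock card, and each following pin the next larger. Each must lie flat on the board, hub up; lower them into place, do not drop them.

Things in the scene. Friction and masses are not known exactly. Their poses are not given: they have to be found in the camera images.
- sprocket_13: the smallest of four steel chain sprockets: 13 teeth, 58 mm across, 200 g, disc 7 mm thick. Starts flat on the bench, hub up. The hub, alike on all, is a plain cylinder 40 mm across, its top 28 mm above the underside (21 mm above the disc), with a 28 mm hole right through. Origin: on the hole's axis at the underside; z up through the hub.
- sprocket_16: the second smallest of four steel chain sprockets: 16 teeth, 70 mm across, 280 g, disc 7 mm thick. Starts flat on the bench, hub up. The hub, alike on all, is a plain cylinder 40 mm across, its top 28 mm above the underside (21 mm above the disc), with a 28 mm hole right through. Origin: on the hole's axis at the underside; z up through the hub.
- sprocket_19: the second largest of four steel chain sprockets: 19 teeth, 82 mm across, 360 g, disc 7 mm thick. Starts flat on the bench, hub up. The hub, alike on all, is a plain cylinder 40 mm across, its top 28 mm above the underside (21 mm above the disc), with a 28 mm hole right through. Origin: on the hole's axis at the underside; z up through the hub.
- sprocket_22: the largest of four steel chain sprockets: 22 teeth, 94 mm across, 460 g, disc 7 mm thick. Starts flat on the bench, hub up. The hub, alike on all, is a plain cylinder 40 mm across, its top 28 mm above the underside (21 mm above the disc), with a 28 mm hole right through. Origin: on the hole's axis at the underside; z up through the hub.
- pin_a: one of four like upright steel pins, 12 mm across, 36 mm tall, tapered tip, in a straight row 110 mm apart along the fixed wooden rack (board 100 x 530 mm, 20 mm thick). Which of pin_a to pin_d stands where in the row changes. Origin: on the axis at the pin's foot, level with the board's top, 20 mm above the bench; z up, y along the row. A sprocket has 8 mm play on it.
- pin_b: one of four like upright steel pins, 12 mm across, 36 mm tall, tapered tip, in a straight row 110 mm apart along the fixed wooden rack (board 100 x 530 mm, 20 mm thick). Which of pin_a to pin_d stands where in the row changes. Origin: on the axis at the pin's foot, level with the board's top, 20 mm above the bench; z up, y along the row. A sprocket has 8 mm play on it.
- pin_c: one of four like upright steel pins, 12 mm across, 36 mm tall, tapered tip, in a straight row 110 mm apart along the fixed wooden rack (board 100 x 530 mm, 20 mm thick). Which of pin_a to pin_d stands where in the row changes. Origin: on the axis at the pin's foot, level with the board's top, 20 mm above the bench; z up, y along the row. A sprocket has 8 mm play on it.
- pin_d: one of four like upright steel pins, 12 mm across, 36 mm tall, tapered tip, in a straight row 110 mm apart along the fixed wooden rack (board 100 x 530 mm, 20 mm thick). Which of pin_a to pin_d stands where in the row changes. Origin: on the axis at the pin's foot, level with the board's top, 20 mm above the bench; z up, y along the row. A sprocket has 8 mm play on it.
- card_end: fixed wooden end plate, 18 mm thick, 32 mm tall, across one end of the rack board, with a 56 x 50 mm holder with a blank white card on top (52 mm above the board). It may be at either end; the plate at the other end has no card. Origin: in line with the pins, 90 mm beyond the nearest one, level with the board's top; y along the row.
Things that resemble listed ones, but are neither listed nor needed, are in the scene too. What is shaped like the sprocket_16 but pink or turquoise is not meant.

How it is judged:
At the end, for the whole second after the job is handed in: Counted from the end plate with the card, the pins hold the 13, 16, 19 and 22 tooth sprockets. Each lies flat on the board, hub up (tilt under 0.08 rad, underside within 5 mm of the board), its hole round the pin (axes within 11 mm), released and at rest (((horizontal distance between sprocket_13 and pin_a below 0.011 m and z of sprocket_13 in the frame of pin_a below 0.005 m) or (horizontal distance between sprocket_13 and pin_b below 0.011 m and z of sprocket_13 in the frame of pin_b below 0.005 m) or (horizontal distance between sprocket_13 and pin_c below 0.011 m and z of sprocket_13 in the frame of pin_c below 0.005 m) or (horizontal distance between sprocket_13 and pin_d below 0.011 m and z of sprocket_13 in the frame of pin_d below 0.005 m)) and horizontal distance between sprocket_13 and card_end between 0.065 and 0.115 m and z of each of sprocket_13, sprocket_16, sprocket_19, sprocket_22 in the frame of pin_a above -0.005 m and angle between each of sprocket_13, sprocket_16, sprocket_19, sprocket_22's own z axis and vertical below 0.08 rad and linear speed of each of sprocket_13, sprocket_16, sprocket_19, sprocket_22 below 0.02 m/s and angular speed of each of sprocket_13, sprocket_16, sprocket_19, sprocket_22 below 0.2 rad/s and ((horizontal distance between sprocket_16 and pin_a below 0.011 m and z of sprocket_16 in the frame of pin_a below 0.005 m) or (horizontal distance between sprocket_16 and pin_b below 0.011 m and z of sprocket_16 in the frame of pin_b below 0.005 m) or (horizontal distance between sprocket_16 and pin_c below 0.011 m and z of sprocket_16 in the frame of pin_c below 0.005 m) or (horizontal distance between sprocket_16 and pin_d below 0.011 m and z of sprocket_16 in the frame of pin_d below 0.005 m)) and horizontal distance between sprocket_16 and card_end between 0.175 and 0.225 m and ((horizontal distance between sprocket_19 and pin_a below 0.011 m and z of sprocket_19 in the frame of pin_a below 0.005 m) or (horizontal distance between sprocket_19 and pin_b below 0.011 m and z of sprocket_19 in the frame of pin_b below 0.005 m) or (horizontal distance between sprocket_19 and pin_c below 0.011 m and z of sprocket_19 in the frame of pin_c below 0.005 m) or (horizontal distance between sprocket_19 and pin_d below 0.011 m and z of sprocket_19 in the frame of pin_d below 0.005 m)) and horizontal distance between sprocket_19 and card_end between 0.285 and 0.335 m and ((horizontal distance between sprocket_22 and pin_a below 0.011 m and z of sprocket_22 in the frame of pin_a below 0.005 m) or (horizontal distance between sprocket_22 and pin_b below 0.011 m and z of sprocket_22 in the frame of pin_b below 0.005 m) or (horizontal distance between sprocket_22 and pin_c below 0.011 m and z of sprocket_22 in the frame of pin_c below 0.005 m) or (horizontal distance between sprocket_22 and pin_d below 0.011 m and z of sprocket_22 in the frame of pin_d below 0.005 m)) and horizontal distance between sprocket_22 and card_end between 0.395 and 0.445 m); the robot touches nothing.
It fails at once if the 13-tooth sprocket is dropped: it falls free at more than 0.8 m/s (more than about 30 mm) (linear speed of sprocket_13 above 0.8 m/s and contact force between sprocket_13 and the fingers below 0.1 N).
It fails at once if the 16-tooth sprocket is dropped: it falls free at more than 0.8 m/s (more than about 30 mm) (linear speed of sprocket_16 above 0.8 m/s and contact force between sprocket_16 and the fingers below 0.1 N).
It fails at once if the 19-tooth sprocket is dropped: it falls free at more than 0.8 m/s (more than about 30 mm) (linear speed of sprocket_19 above 0.8 m/s and contact force between sprocket_19 and the fingers below 0.1 N).
It fails at once if the 22-tooth sprocket is dropped: it falls free at more than 0.8 m/s (more than about 30 mm) (linear speed of sprocket_22 above 0.8 m/s and contact force between sprocket_22 and the fingers below 0.1 N).
It also fails if it takes over 99 s, if anything falls off the work surface, if the arm or the gripper's body presses on something with over 40 N, if the wrist force passes 120 N, or if a joint passes its speed limit or range.

## Working session

There is one attempt and no reset: what is moved stays moved. The work goes in short steps, Python scripts to look and compute and a tool call to move; the robot and the scene stay as the last step left them, time stands still between calls to the robot, and variables do not carry over. Pictures are saved under pics/ and viewed, at most 14 in all, crops included, and the job is handed in when it is done.

Besides the shell and the picture viewer there is one more tool, called after "Request:" as name(argument=value, ...), one argument or row to a line, values as JSON. step_arm: Moves the arm, as the interface text tells. Its arguments: {"type":"object","properties":{"rows":{"type":"array"},"jaw":{"type":"number"},"squeeze":{"type":"number"}},"required":["rows"]}

```bash
mkdir -p pics; cat > h.py <<'E'
import numpy as np, cv2
from rig import get_obs, camera, hand_in, cut_out, robot
from scipy.spatial.transform import Rotation as R
def cam(n):
    o=get_obs(); c=camera(n)
    if n=="wrist":
        T=np.eye(4);T[:3,:3]=R.from_quat(o["tool_rot"]).as_matrix();T[:3,3]=o["position"];c["T"]=T@np.array(c["mount"])
    else: c["T"]=np.array(c["extrinsics"])
    c["f"]=200/np.tan(np.radians(c["fov_y"])/2); return c
def world(c):
    v,u=np.mgrid[0:400,0:640]; d=c["depth"]
    P=np.stack([(u-c["cx"])/c["f"]*d,-(v-c["cy"])/c["f"]*d,-d],-1)
    return P@c["T"][:3,:3].T+c["T"][:3,3]
E
python3 - <<'E'
from h import *
print({k:v for k,v in get_obs().items()}, robot.tip_extent)
for n in("scene","side"):
    c=cam(n); print(n,{k:v for k,v in c.items() if k not in("pixels","depth","extrinsics")})
    cv2.imwrite(f"pics/{n}.png",c["pixels"]); W=world(c)
    for l in ["sprocket_13","sprocket_16","sprocket_19","sprocket_22","pin_a","card_end"]:
        for r in cut_out(l,n):
            m=r["region"]&(c["depth"]>0); p=W[m]
            print(l,round(r["confidence"],2),np.round(r["extent"]),np.round(np.median(p,0),3) if len(p) else 0,np.round(np.ptp(p,axis=0),3) if len(p) else 0)
E
```

```text
{'time': 0.0, 'q': array([ 1.09049003e+00,  5.28430499e-01,  1.43389813e+00,  6.56912107e-07,
        1.18136604e+00, -1.78497767e-01]), 'joint_velocities': array([ 0.00142465,  0.00040204, -0.00022726, -0.00098326, -0.00109937,
       -0.00037932]), 'joint_torque': array([ 4.67739119e-04, -4.40041888e+01, -1.76588684e+01,  6.31766533e-02,
        5.81886142e-02, -1.81299079e-04]), 'position': array([0.18558878, 0.59644978, 0.40379446]), 'tool_rot': array([ 1.50332223e-01,  9.88634977e-01, -9.94403769e-04, -3.40264761e-04]), 'ft_force': array([-0.32476053, -0.02826637, -0.70401205]), 'moment': array([-0.00297181, -0.02369988, -0.03561768]), 'grip_force': 0.0, 'grip_width': 0.08711792914150115} 0.1822
scene {'fov_y': 54.98507943750414, 'cx': 322.41089027628675, 'cy': 200.44831273036206, 'T': array([[ 0.57968392, -0.68521377,  0.4409633 ,  1.0039612 ],
       [ 0.81481913,  0.48344948, -0.31991621, -0.27980358],
       [ 0.00602751,  0.54475562,  0.83857318,  0.89621778],
       [ 0.        ,  0.        ,  0.        ,  1.        ]]), 'f': np.float64(384.3185941097458)}
sprocket_13 0.91
[... 3515 characters left out ...]
9 0.58 [276. 143.  16.  15.] [0.533 0.41  0.011] [0.079 0.074 0.031]
sprocket_19 0.54 [274. 168.  18.  15.] [0.473 0.281 0.014] [0.066 0.084 0.033]
sprocket_19 0.53 [250. 154.  19.  12.] [0.417 0.395 0.012] [0.065 0.072 0.036]
sprocket_22 0.78 [295. 206.  24.  21.] [0.464 0.074 0.009] [0.092 0.099 0.036]
sprocket_22 0.67 [242. 135.  15.  19.] [0.421 0.519 0.013] [0.061 0.085 0.035]
sprocket_22 0.58 [276. 143.  16.  15.] [0.533 0.41  0.011] [0.079 0.074 0.031]
sprocket_22 0.54 [274. 168.  18.  15.] [0.473 0.281 0.014] [0.066 0.084 0.033]
sprocket_22 0.53 [250. 154.  19.  12.] [0.417 0.395 0.012] [0.065 0.072 0.036]
card_end 0.96 [388. 237.  28.  24.] [ 0.655 -0.225  0.06 ] [0.128 0.074 0.074]
```

```bash
python3 - <<'E'
import cv2
a=cv2.imread("pics/scene.png"); cv2.imwrite("pics/scene_c.png",cv2.resize(a[70:340,220:500],None,fx=2.2,fy=2.2,interpolation=cv2.INTER_CUBIC))
E
```

```text
(no output)
```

View pics/scene_c.png

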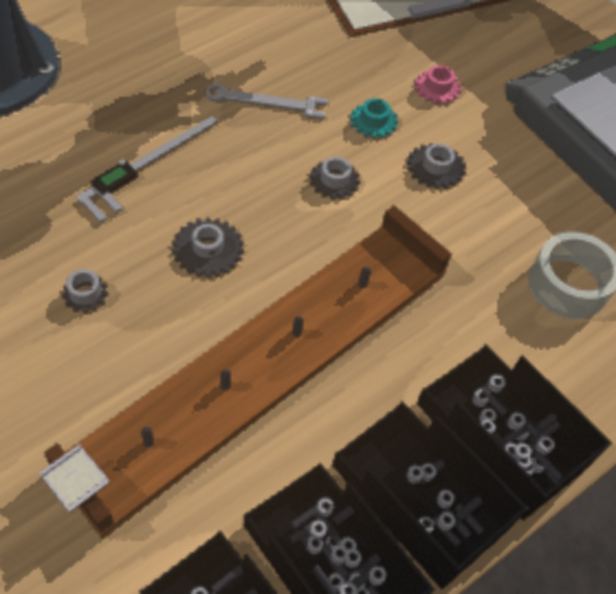

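The 13 is at (258,202), 22 at (315,181), 16 at (373,151) and 19 at (419,146). The turquoise one (392,123) and the pink one (419,107) are decoys. The card is at the −y end, (256,293). I'll move above the middle of the scene for a wrist view.

Request:
step_arm(
  rows=[
    [0.03, -0.032, 0.008, 0, 0, 0],
    [0.03, -0.032, 0.008, 0, 0, 0],
    [0.03, -0.032, 0.008, 0, 0, 0],
    [0.03, -0.032, 0.008, 0, 0, 0],
    [0.03, -0.032, 0.008, 0, 0, 0],
    [0.03, -0.032, 0.008, 0, 0, 0],
    [0.03, -0.032, 0.008, 0, 0, 0],
    [0.03, -0.032, 0.008, 0, 0, 0],
    [0.03, -0.032, 0.008, 0, 0, 0],
    [0.03, -0.032, 0.008, 0, 0, 0],
    [0, 0, 0, 0, 0, 0],
    [0, 0, 0, 0, 0, 0],
  ],
)

```text
time: 2.2
position: [0.4854, 0.2768, 0.4845]
tool_rot: [0.151, 0.989, 0.0, -0.001]
ft_force: [-0.4, 0.2, -0.2]
grip_width: 0.087
grip_force: 0.0
```

```bash
cat >> h.py <<'E'
def circ(p):
    A=np.c_[2*p[:,:2],np.ones(len(p))]; s=np.linalg.lstsq(A,(p[:,:2]**2).sum(1),rcond=None)[0]
    return s[:2],np.sqrt(s[2]+s[:2]@s[:2])
def report(n):
    c=cam(n); cv2.imwrite(f"pics/{n}_{get_obs()['time']:.2f}.png",c["pixels"]); W=world(c); 
    for r in cut_out("sprocket_16",n):
        m=r["region"]&(c["depth"]>0); p=W[m]; h=p[(p[:,2]>.021)&(p[:,2]<.036)]; t=h[h[:,2]>np.percentile(h[:,2],50)] if len(h)>8 else h
        if len(h)>8:
            hc,hr=cv2.minEnclosingCircle((t[:,:2]*1000).astype(np.float32)); b=p[p[:,2]<.013]
            bc,br=cv2.minEnclosingCircle((b[:,:2]*1000).astype(np.float32))
            print("spr",round(r["confidence"],2),np.round(r["extent"]),"hub",np.round(hc,1),round(hr,1),"disc",np.round(bc,1),round(br,1),"ztop",np.round(np.percentile(p[:,2],95),4),"bgr",c["pixels"][m].mean(0).round())
    for l in("pin_a","card_end"):
      for r in cut_out(l,n):
        p=W[r["region"]&(c["depth"]>0)]
        if len(p): print(l,round(r["confidence"],2),np.round(r["extent"]),np.round(np.median(p,0),4),np.round(p.min(0),3),np.round(p.max(0),3))
E
python3 - <<'E'
from h import *
print(get_obs()["position"],get_obs()["q"])
for n in("wrist","scene"): print(n); report(n)
E
ls pics
```

```text
[0.48538213 0.27676442 0.48451508] [ 3.18090358e-01  3.52531291e-01  1.49930067e+00  6.37406347e-04
  1.29071142e+00 -9.50558788e-01]
wrist
spr 0.96 [ 84. 201.  45.  38.] hub [436.9 -88.6] 19.8 disc [436.  -90.1] 30.7 ztop 0.0289 bgr [141. 133. 132.]
spr 0.74 [421. 165.  54.  49.] hub [536.7 414.6] 19.9 disc [537.2 414.5] 41.2 ztop 0.0277 bgr [111. 105. 104.]
spr 0.7 [391.  91.  51.  55.] hub [420.7 401.1] 19.8 disc [420.4 400.7] 33.9 ztop 0.0281 bgr [166. 173.  88.]
spr 0.69 [194. 189.  61.  59.] hub [468.   76.6] 19.8 disc [469.2  73.3] 50.0 ztop 0.0279 bgr [114. 108. 107.]
spr 0.6 [321. 153.  47.  47.] hub [474.3 283.7] 20.0 disc [473.4 283.7] 34.5 ztop 0.0282 bgr [125. 119. 119.]
scene
spr 0.91 [418. 145.  29.  19.] hub [538.5 414.9] 20.9 disc [538.6 419.8] 43.9 ztop 0.0292 bgr [73. 76. 82.]
spr 0.9 [375. 150.  21.  22.] hub [475.6 285. ] 20.8 disc [472.8 288.5] 39.3 ztop 0.029 bgr [78. 84. 91.]
spr 0.77 [316. 182.  34.  26.] hub [470.3  76.6] 20.7 disc [470.5  77.5] 46.9 ztop 0.0278 bgr [71. 74. 80.]
spr 0.62 [260. 202.  19.  20.] hub [440.3 -87.9] 20.6 disc [438.1 -86.6] 30.5 ztop 0.0297 bgr [84. 88. 94.]
spr 0.61 [417. 108.  22.  11.] hub [426.5 524.4] 19.8 disc [423.4 523.7] 37.9 ztop 0.029 bgr [ 92.  79. 139.]
pin_a 0.57 [385. 195.   5.   7.] [0.6396 0.1913 0.0438] [0.636 0.19  0.029] [0.644 0.195 0.052]
pin_a 0.52 [354. 217.   6.  10.] [0.6474 0.0829 0.0418] [0.627 0.08  0.019] [0.651 0.095 0.056]
pin_a 0.39 [287. 269.   8.   5.] [ 0.663  -0.135   0.0445] [ 0.648 -0.139  0.018] [ 0.667 -0.123  0.056]
card_end 0.59 [255. 292.  32.  41.] [ 0.6691 -0.223   0.0595] [ 0.616 -0.249  0.02 ] [ 0.717 -0.196  0.071]
scene.png
scene_2.45.png
scene_c.png
side.png
wrist_2.25.png
```

```bash
python3 - <<'E'
import cv2
a=cv2.imread("pics/wrist_2.25.png"); cv2.imwrite("pics/w1.png",cv2.resize(a[40:300,40:480],None,fx=1.8,fy=1.8,interpolation=cv2.INTER_CUBIC))
E
```

```text
(no output)
```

View pics/w1.png

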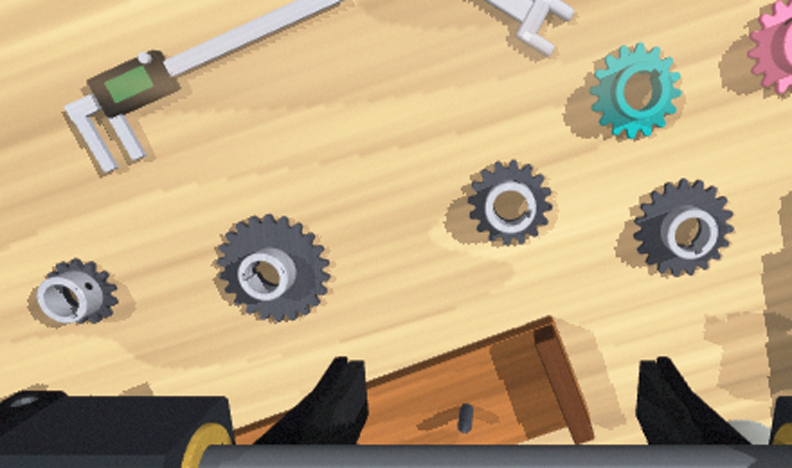

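The wrist picture shows, in full-frame pixels, 13 at (84,201), 22 at (194,189), 16 at (321,153) and 19 at (421,165), all dark steel with the fitted radii expected. The turquoise and pink ones sit apart and are excluded. First I'll pick up the 16.

Request:
step_arm(
  rows=[
    [-0.011, 0.007, -0.03, 0, 0, 0],
    [0, 0, -0.045, 0, 0, 0],
    [0, 0, -0.045, 0, 0, 0],
    [0, 0, -0.045, 0, 0, 0],
    [0, 0, -0.045, 0, 0, 0],
    [0, 0, -0.03, 0, 0, 0],
    [0, 0, -0.03, 0, 0, 0],
    [0, 0, -0.015, 0, 0, 0],
    [0, 0, -0.007, 0, 0, 0],
    [0, 0, 0, 0, 0, 0],
    [0, 0, 0, 0, 0, 0],
  ],
  jaw=0.06,
)

```text
time: 3.98
position: [0.4751, 0.2839, 0.1937]
tool_rot: [0.15, 0.989, 0.0, 0.001]
ft_force: [-0.2, -0.2, 0.5]
grip_width: 0.0602
grip_force: 0.0
```

Request:
step_arm(
  rows=[
    [0, 0, 0, 0, 0, 0],
    [0, 0, 0, 0, 0, 0],
    [0, 0, 0, 0, 0, 0],
    [0, 0, 0, 0, 0, 0],
    [0, 0, 0, 0, 0, 0],
  ],
  jaw=0.03,
  squeeze=35,
)

```text
time: 4.6
position: [0.4751, 0.2841, 0.1932]
tool_rot: [0.15, 0.989, 0.001, 0.001]
ft_force: [0.8, 2.5, 3.7]
grip_width: 0.0396
grip_force: 35.0
```

Request:
step_arm(
  rows=[
    [0, 0, 0.02, 0, 0, 0],
    [0, 0, 0.04, 0, 0, 0],
    [0, 0, 0.05, 0, 0, 0],
    [0.035, -0.03, 0.03, 0, 0, 0],
    [0.035, -0.03, 0.02, 0, 0, 0],
    [0.035, -0.03, 0.02, 0, 0, 0],
    [0.035, -0.03, 0.02, 0, 0, 0],
    [0.035, -0.03, 0, 0, 0, 0],
    [0.035, -0.03, 0, 0, 0, 0],
    [0.035, -0.03, 0, 0, 0, 0],
    [0.02, -0.03, 0, 0, 0, 0],
    [0, 0, 0, 0, 0, 0],
  ],
)

```text
time: 6.1
position: [0.7404, 0.0402, 0.3901]
tool_rot: [0.152, 0.988, -0.001, -0.002]
ft_force: [-0.0, 1.0, -2.9]
grip_width: 0.0395
grip_force: 35.0
```

```bash
python3 - <<'E'
from h import *
report("wrist")
E
ls -t pics|head -1
```

```text
spr 0.91 [316. 241. 117.  97.] hub [800.7 -27.5] 28.0 disc [820.4   9.1] 75.7 ztop 0.2248 bgr [125. 117. 115.]
pin_a 0.71 [236. 122.  20.  12.] [ 0.6512 -0.0227  0.049 ] [ 0.644 -0.037  0.018] [ 0.657 -0.019  0.057]
pin_a 0.66 [143. 161.  24.  13.] [ 0.6584 -0.1313  0.0431] [ 0.652 -0.139  0.02 ] [ 0.664 -0.128  0.057]
pin_a 0.57 [441.  36.  25.  17.] [0.6361 0.1903 0.0461] [0.627 0.187 0.017] [0.642 0.211 0.057]
card_end 0.91 [ 67. 188.  94.  94.] [ 0.6634 -0.2186  0.0573] [ 0.615 -0.284 -0.001] [ 0.714 -0.197  0.07 ]
wrist_6.15.png
```

```bash
cat >> h.py <<'E'
from scipy.optimize import least_squares
def pins(n):
    c=cam(n); W=world(c); P=[]
    for r in cut_out("pin_a",n):
        m=cv2.dilate(r["region"].astype(np.uint8),np.ones((3,3)))>0
        p=W[m&(c["depth"]>0)]; p=p[(p[:,2]>.026)&(p[:,2]<.050)]
        if len(p)>5:
            i=int(round((np.median(p[:,1])+.133)/.1085)); P.append((i,p))
    I=np.concatenate([np.full(len(p),i) for i,p in P]); Q=np.concatenate([p for _,p in P])
    f=lambda s:np.hypot(Q[:,0]-s[0]-.11*I*np.sin(s[2]),Q[:,1]-s[1]-.11*I*np.cos(s[2]))-.006
    s=least_squares(f,[.657,-.133,-.07],loss="soft_l1",f_scale=.001).x
    print(n,len(Q),"rms",np.sqrt(np.median(f(s)**2)),"theta",s[2])
    for i in range(4): print(i+1,np.round(s[:2]+.11*i*np.array([np.sin(s[2]),np.cos(s[2])]),4), (I==i).sum())
E
python3 - <<'E'
from h import *
for n in("wrist","scene","side"): pins(n)
c=cam("wrist");o=get_obs(); W=world(c); z=o["position"][2]
p=W[(c["depth"]>0)&(W[:,:,2]>z-.19)&(W[:,:,2]<z-.155)]
for r in cut_out("sprocket_16","wrist"):
    p=W[r["region"]&(c["depth"]>0)]; print(np.round(r["extent"]),[np.round(np.percentile(p[:,2],q)-z,4) for q in(2,10,30,50,70,90,98)])
print(o["position"])
cv2.imwrite("pics/w2.png",c["pixels"])
E
```

```text
wrist 435 rms 0.00024114777869362926 theta -0.0688816621582852
1 [ 0.6583 -0.1356] 154
2 [ 0.6507 -0.0258] 88
3 [0.6431 0.0839] 46
4 [0.6356 0.1936] 147
scene 75 rms 0.0057044845437680125 theta -0.2177632362317871
1 [ 0.6696 -0.1285] 22
2 [ 0.6459 -0.0211] 22
3 [0.6221 0.0863] 0
4 [0.5983 0.1937] 0Traceback (most recent call last):
  File "<stdin>", line 2, in <module>
  File "h.py", line 37, in pins
    I=np.concatenate([np.full(len(p),i) for i,p in P]); Q=np.concatenate([p for _,p in P])
ValueError: need at least one array to concatenate
```

Request:
step_arm(
  rows=[
    [-0.03, -0.022, 0, 0, 0, 0],
    [-0.03, -0.022, 0, 0, 0, 0],
    [-0.029, -0.022, -0.02, 0, 0, 0],
    [0, 0, -0.04, 0, 0, 0],
    [0, 0, -0.04, 0, 0, 0],
    [0, 0, 0, 0, 0, 0],
    [0, 0, 0, 0, 0, 0],
  ],
)

```text
time: 7.48
position: [0.6516, -0.0222, 0.2942]
tool_rot: [0.15, 0.989, -0.0, 0.001]
ft_force: [0.9, 0.0, -2.2]
grip_width: 0.039
grip_force: 35.0
```

```bash
python3 - <<'E'
from h import *
c=cam("scene"); W=world(c); o=get_obs(); print(o["position"])
a=c["pixels"][180:330,240:420]; cv2.imwrite("pics/s2.png",cv2.resize(a,None,fx=4,fy=4,interpolation=cv2.INTER_CUBIC))
E
```

```text
[ 0.65178554 -0.02222647  0.29488315]
```

View pics/s2.png

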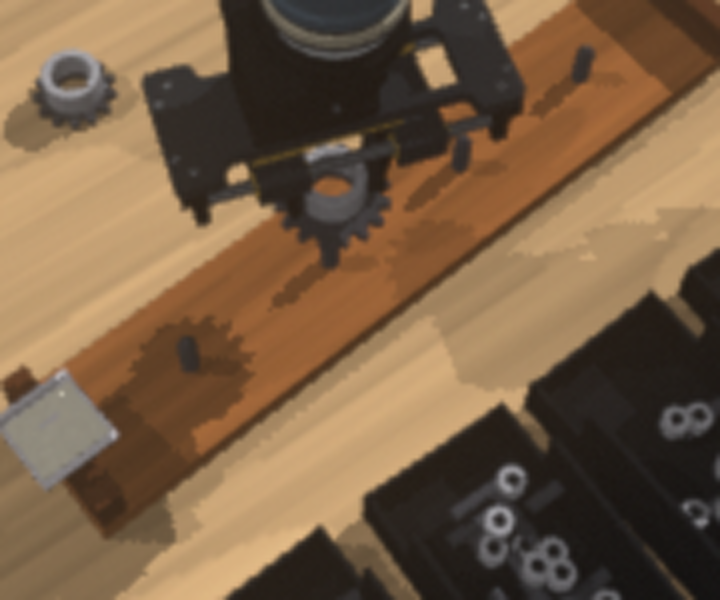

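The crop shows the 16 held level right above pin 2 at crop (330,250). I'll correct y by −3 mm and lower it.

Request:
step_arm(
  rows=[
    [-0.001, -0.003, -0.01, 0, 0, 0],
    [0, 0, -0.02, 0, 0, 0],
    [0, 0, -0.02, 0, 0, 0],
    [0, 0, -0.015, 0, 0, 0],
    [0, 0, -0.01, 0, 0, 0],
    [0, 0, -0.005, 0, 0, 0],
    [0, 0, 0, 0, 0, 0],
    [0, 0, 0, 0, 0, 0],
  ],
)

```text
time: 8.52
position: [0.6497, -0.0252, 0.2133]
tool_rot: [0.15, 0.989, -0.0, -0.0]
ft_force: [-1.9, 0.6, 0.9]
grip_width: 0.0398
grip_force: 35.0
```

Request:
step_arm(
  rows=[
    [0, 0, -0.001, 0, 0, 0],
    [0, 0, 0, 0, 0, 0],
  ],
)

```text
time: 8.78
position: [0.6496, -0.0252, 0.2132]
tool_rot: [0.15, 0.989, -0.0, 0.0]
ft_force: [-3.2, 0.5, 7.4]
grip_width: 0.0393
grip_force: 35.0
```

Request:
step_arm(
  rows=[
    [0, 0, 0, 0, 0, 0],
    [0, 0, 0, 0, 0, 0],
    [0, 0, 0, 0, 0, 0],
    [0, 0, 0.01, 0, 0, 0],
    [0, 0, 0.03, 0, 0, 0],
    [0, 0, 0.05, 0, 0, 0],
    [0, 0, 0.05, 0, 0, 0],
    [0, 0, 0, 0, 0, 0],
  ],
  jaw=0.055,
)

```text
time: 9.78
position: [0.6513, -0.0255, 0.3576]
tool_rot: [0.15, 0.989, -0.0, 0.006]
ft_force: [-0.3, 0.1, -0.7]
grip_width: 0.0549
grip_force: 0.0
```

Request:
step_arm(
  rows=[
    [-0.035, -0.01, 0, 0, 0, 0],
    [-0.035, -0.01, 0, 0, 0, 0],
    [-0.035, -0.01, 0, 0, 0, 0],
    [-0.035, -0.01, 0, 0, 0, 0],
    [-0.035, -0.011, 0, 0, 0, 0],
    [-0.0375, -0.012, 0, 0, 0, 0],
    [0, 0, -0.02, 0, 0, 0],
    [0, 0, -0.04, 0, 0, 0],
    [0, 0, -0.04, 0, 0, 0],
    [0, 0, 0, 0, 0, 0],
  ],
  jaw=0.06,
)

```text
time: 11.02
position: [0.4361, -0.0878, 0.2494]
tool_rot: [0.15, 0.989, 0.001, -0.004]
ft_force: [-0.2, 0.4, 0.4]
grip_width: 0.06
grip_force: 0.0
```

```bash
python3 - <<'E'
from h import *
print(get_obs()["position"])
report("wrist"); report("side"); report("scene")
E
```

```text
[ 0.43607939 -0.08782747  0.24942146]
spr 0.57 [546. 196. 133. 123.] hub [467.7  75.6] 20.3 disc [469.3  77.8] 49.8 ztop 0.0274 bgr [103.  96.  95.]
spr 0.68 [353. 202.  14.  15.] hub [646.5 -25.4] 32.6 disc [0. 0.] 0.0 ztop 0.0501 bgr [99. 95. 99.]
spr 0.58 [241. 134.  13.  21.] hub [426.  526.6] 19.3 disc [424.2 528.1] 33.3 ztop 0.031 bgr [126. 102. 180.]
spr 0.56 [250. 154.  18.   8.] hub [419.3 400.9] 18.4 disc [422.2 403.9] 33.4 ztop 0.0315 bgr [108. 108.  37.]
spr 0.47 [308. 239.  18.  10.] hub [434. -89.] 17.8 disc [435.6 -84.9] 29.1 ztop 0.0294 bgr [107. 107. 112.]
card_end 0.83 [387. 237.  30.  26.] [ 0.6552 -0.2241  0.0596] [ 0.612 -0.248 -0.004] [ 0.742 -0.149  0.075]
spr 0.78 [419. 145.  30.  21.] hub [538.7 416.2] 20.5 disc [539.2 417.4] 41.9 ztop 0.0285 bgr [70. 73. 79.]
spr 0.78 [390. 123.  18.  15.] hub [424.4 400.8] 19.9 disc [424.4 399.9] 32.9 ztop 0.0289 bgr [88. 94. 46.]
spr 0.59 [258. 202.  25.  20.] hub [439.6 -89.3] 20.4 disc [439.4 -86.7] 30.0 ztop 0.0289 bgr [85. 90. 97.]
spr 0.58 [419. 108.  20.  16.] hub [426.4 525.6] 19.5 disc [422.4 527.2] 38.9 ztop 0.0283 bgr [ 97.  82. 146.]
pin_a 0.59 [287. 270.   8.  10.] [ 0.6634 -0.1355  0.0437] [ 0.657 -0.139  0.024] [ 0.666 -0.129  0.057]
pin_a 0.36 [384. 194.   1.   5.] [0.6399 0.1915 0.0476] [0.639 0.191 0.042] [0.642 0.192 0.051]
card_end 0.79 [256. 291.  33.  42.] [ 0.6705 -0.2232  0.0593] [ 0.617 -0.249 -0.   ] [ 0.717 -0.192  0.071]
```

Good agreement: the target is (0.4375, −0.0885). Descending.

Request:
step_arm(
  rows=[
    [0.001, -0.001, -0.02, 0, 0, 0],
    [0, 0, -0.02, 0, 0, 0],
    [0, 0, -0.012, 0, 0, 0],
    [0, 0, -0.005, 0, 0, 0],
    [0, 0, 0, 0, 0, 0],
    [0, 0, 0, 0, 0, 0],
  ],
)

```text
time: 12.38
position: [0.4384, -0.0893, 0.1952]
tool_rot: [0.15, 0.989, -0.0, 0.0]
ft_force: [-0.2, 0.7, 0.6]
grip_width: 0.06
grip_force: 0.0
```

Request:
step_arm(
  rows=[
    [0, 0, 0, 0, 0, 0],
    [0, 0, 0, 0, 0, 0],
    [0, 0, 0, 0, 0, 0],
    [0, 0, 0, 0, 0, 0],
    [0, 0, 0, 0, 0, 0],
  ],
  jaw=0.03,
)

```text
time: 13.0
position: [0.4383, -0.0892, 0.195]
tool_rot: [0.15, 0.989, -0.0, 0.0]
ft_force: [1.5, 1.3, 3.8]
grip_width: 0.0387
grip_force: 35.0
```

Request:
step_arm(
  rows=[
    [0, 0, 0.02, 0, 0, 0],
    [0, 0, 0.04, 0, 0, 0],
    [0, 0, 0.04, 0, 0, 0],
    [0.03, -0.006, 0, 0, 0, 0],
    [0.04, -0.008, 0, 0, 0, 0],
    [0.04, -0.008, 0, 0, 0, 0],
    [0.04, -0.008, 0, 0, 0, 0],
    [0.04, -0.009, 0, 0, 0, 0],
    [0.03, -0.007, 0, 0, 0, 0],
    [0, 0, 0, 0, 0, 0],
    [0, 0, 0, 0, 0, 0],
  ],
)

```text
time: 14.38
position: [0.6571, -0.1349, 0.2935]
tool_rot: [0.15, 0.989, 0.0, -0.002]
ft_force: [-0.4, 0.2, -1.8]
grip_width: 0.0388
grip_force: 35.0
```

Request:
step_arm(
  rows=[
    [0.001, -0.001, -0.01, 0, 0, 0],
    [0, 0, -0.02, 0, 0, 0],
    [0, 0, -0.02, 0, 0, 0],
    [0, 0, -0.015, 0, 0, 0],
    [0, 0, -0.01, 0, 0, 0],
    [0, 0, -0.004, 0, 0, 0],
    [0, 0, 0, 0, 0, 0],
    [0, 0, 0, 0, 0, 0],
  ],
)

```text
time: 15.38
position: [0.6596, -0.1364, 0.2164]
tool_rot: [0.15, 0.989, -0.0, 0.001]
ft_force: [-0.8, -0.8, -2.3]
grip_width: 0.039
grip_force: 35.0
```

Request:
step_arm(
  rows=[
    [0, 0, -0.001, 0, 0, 0],
    [0, 0, -0.001, 0, 0, 0],
    [0, 0, 0, 0, 0, 0],
  ],
)

```text
time: 15.75
position: [0.6595, -0.1364, 0.215]
tool_rot: [0.15, 0.989, -0.0, 0.001]
ft_force: [-1.5, 0.2, 5.3]
grip_width: 0.0392
grip_force: 35.0
```

Request:
step_arm(
  rows=[
    [0, 0, 0, 0, 0, 0],
    [0, 0, 0, 0, 0, 0],
    [0, 0, 0, 0, 0, 0],
    [0, 0, 0.01, 0, 0, 0],
    [0, 0, 0.03, 0, 0, 0],
    [0, 0, 0.04, 0, 0, 0],
    [-0.02, 0.02, 0.02, 0, 0, 0],
    [-0.034, 0.038, 0, 0, 0, 0],
    [-0.034, 0.038, 0, 0, 0, 0],
    [-0.034, 0.038, 0, 0, 0, 0],
    [-0.034, 0.038, 0, 0, 0, 0],
    [-0.034, 0.039, 0, 0, 0, 0],
  ],
  jaw=0.057,
)

```text
time: 17.25
position: [0.4683, 0.0757, 0.3145]
tool_rot: [0.151, 0.989, 0.0, 0.001]
ft_force: [0.3, 1.0, 0.3]
grip_width: 0.057
grip_force: 0.0
```

Request:
step_arm(
  rows=[
    [0, 0, 0, 0, 0, 0],
    [0, 0, 0, 0, 0, 0],
  ],
  jaw=0.06,
)

```text
time: 17.5
position: [0.4701, 0.0747, 0.3145]
tool_rot: [0.15, 0.989, 0.0, 0.002]
ft_force: [1.2, -0.8, 0.4]
grip_width: 0.0595
grip_force: 0.0
```

Request:
step_arm(
  rows=[
    [-0.002, 0.0015, -0.03, 0, 0, 0],
    [0, 0, -0.04, 0, 0, 0],
    [0, 0, -0.03, 0, 0, 0],
    [0, 0, -0.015, 0, 0, 0],
    [0, 0, -0.005, 0, 0, 0],
    [0, 0, 0, 0, 0, 0],
    [0, 0, 0, 0, 0, 0],
  ],
)

```text
time: 18.38
position: [0.4677, 0.0762, 0.1946]
tool_rot: [0.15, 0.989, 0.0, 0.001]
ft_force: [0.2, 0.8, 0.3]
grip_width: 0.0602
grip_force: 0.0
```

Request:
step_arm(
  rows=[
    [0, 0, 0, 0, 0, 0],
    [0, 0, 0, 0, 0, 0],
    [0, 0, 0, 0, 0, 0],
    [0, 0, 0, 0, 0, 0],
    [0, 0, 0, 0, 0, 0],
  ],
  jaw=0.03,
)

```text
time: 19.0
position: [0.4675, 0.0766, 0.1941]
tool_rot: [0.151, 0.989, 0.0, 0.001]
ft_force: [0.5, 5.7, 5.1]
grip_width: 0.0385
grip_force: 35.0
```

Request:
step_arm(
  rows=[
    [0, 0, 0.02, 0, 0, 0],
    [0, 0, 0.04, 0, 0, 0],
    [0, 0, 0.04, 0, 0, 0],
    [0.023, 0.017, 0, 0, 0, 0],
    [0.03, 0.02, 0, 0, 0, 0],
    [0.03, 0.02, 0, 0, 0, 0],
    [0.03, 0.02, 0, 0, 0, 0],
    [0.03, 0.02, 0, 0, 0, 0],
    [0.025, 0.02, 0, 0, 0, 0],
    [0, 0, 0, 0, 0, 0],
    [0, 0, 0, 0, 0, 0],
  ],
  squeeze=45,
)

```text
time: 20.38
position: [0.6339, 0.1928, 0.2919]
tool_rot: [0.15, 0.989, -0.001, -0.002]
ft_force: [0.7, -0.1, -3.3]
grip_width: 0.0384
grip_force: 45.0
```

Request:
step_arm(
  rows=[
    [0.001, 0, -0.01, 0, 0, 0],
    [0, 0, -0.02, 0, 0, 0],
    [0, 0, -0.02, 0, 0, 0],
    [0, 0, -0.015, 0, 0, 0],
    [0, 0, -0.01, 0, 0, 0],
    [0, 0, -0.003, 0, 0, 0],
    [0, 0, 0, 0, 0, 0],
    [0, 0, 0, 0, 0, 0],
  ],
)

```text
time: 21.38
position: [0.6366, 0.1933, 0.2165]
tool_rot: [0.15, 0.989, 0.0, 0.001]
ft_force: [-0.6, 0.1, -3.6]
grip_width: 0.0383
grip_force: 45.0
```

Request:
step_arm(
  rows=[
    [0, 0, -0.001, 0, 0, 0],
    [0, 0, -0.001, 0, 0, 0],
    [0, 0, 0, 0, 0, 0],
  ],
)

```text
time: 21.75
position: [0.6363, 0.1933, 0.2142]
tool_rot: [0.15, 0.989, 0.0, 0.0]
ft_force: [-0.8, 0.0, -1.1]
grip_width: 0.0386
grip_force: 45.0
```

Request:
step_arm(
  rows=[
    [0, 0, -0.001, 0, 0, 0],
    [0, 0, 0, 0, 0, 0],
  ],
)

```text
time: 22.0
position: [0.6363, 0.1933, 0.2142]
tool_rot: [0.15, 0.989, 0.0, 0.0]
ft_force: [-1.6, -0.3, 5.0]
grip_width: 0.0385
grip_force: 45.0
```

Request:
step_arm(
  rows=[
    [0, 0, 0, 0, 0, 0],
    [0, 0, 0, 0, 0, 0],
    [0, 0, 0, 0, 0, 0],
    [0, 0, 0.01, 0, 0, 0],
    [0, 0, 0.03, 0, 0, 0],
    [0, 0, 0.04, 0, 0, 0],
    [-0.01, 0.02, 0.02, 0, 0, 0],
    [-0.018, 0.04, 0, 0, 0, 0],
    [-0.018, 0.04, 0, 0, 0, 0],
    [-0.018, 0.04, 0, 0, 0, 0],
    [-0.018, 0.04, 0, 0, 0, 0],
    [-0.018, 0.041, 0, 0, 0, 0],
  ],
  jaw=0.057,
)

```text
time: 23.5
position: [0.5341, 0.4165, 0.3125]
tool_rot: [0.15, 0.989, -0.0, -0.001]
ft_force: [0.1, 0.2, -0.0]
grip_width: 0.0569
grip_force: 0.0
```

Request:
step_arm(
  rows=[
    [0, 0, 0, 0, 0, 0],
    [0, 0, 0, 0, 0, 0],
  ],
  jaw=0.06,
)

```text
time: 23.75
position: [0.5353, 0.4148, 0.3125]
tool_rot: [0.15, 0.989, -0.0, -0.0]
ft_force: [1.4, 0.3, 0.5]
grip_width: 0.0598
grip_force: 0.0
```

Request:
step_arm(
  rows=[
    [0.001, 0, -0.03, 0, 0, 0],
    [0, 0, -0.04, 0, 0, 0],
    [0, 0, -0.03, 0, 0, 0],
    [0, 0, -0.013, 0, 0, 0],
    [0, 0, -0.005, 0, 0, 0],
    [0, 0, 0, 0, 0, 0],
    [0, 0, 0, 0, 0, 0],
  ],
)

```text
time: 24.62
position: [0.5378, 0.4144, 0.1961]
tool_rot: [0.15, 0.989, 0.001, 0.001]
ft_force: [-1.3, -0.6, 0.4]
grip_width: 0.0601
grip_force: 0.0
```

Request:
step_arm(
  rows=[
    [0, 0, 0, 0, 0, 0],
    [0, 0, 0, 0, 0, 0],
    [0, 0, 0, 0, 0, 0],
    [0, 0, 0, 0, 0, 0],
    [0, 0, 0, 0, 0, 0],
  ],
  jaw=0.03,
)

```text
time: 25.25
position: [0.5377, 0.4148, 0.1953]
tool_rot: [0.15, 0.989, 0.001, 0.001]
ft_force: [0.4, 2.9, 2.1]
grip_width: 0.0386
grip_force: 45.0
```

Request:
step_arm(
  rows=[
    [0, 0, 0.02, 0, 0, 0],
    [0, 0, 0.045, 0, 0, 0],
    [0, 0, 0.045, 0, 0, 0],
    [0.012, -0.035, 0, 0, 0, 0],
    [0.012, -0.037, 0, 0, 0, 0],
    [0.012, -0.037, 0, 0, 0, 0],
    [0.012, -0.037, 0, 0, 0, 0],
    [0.012, -0.037, 0, 0, 0, 0],
    [0.012, -0.037, 0, 0, 0, 0],
    [0.012, -0.037, 0, 0, 0, 0],
    [0.012, -0.037, 0, 0, 0, 0],
    [0.01, -0.037, 0, 0, 0, 0],
  ],
)

```text
time: 26.75
position: [0.6425, 0.0816, 0.3047]
tool_rot: [0.15, 0.989, -0.001, -0.002]
ft_force: [0.5, 0.1, -4.3]
grip_width: 0.0385
grip_force: 45.0
```

Request:
step_arm(
  rows=[
    [0, 0, -0.01, 0, 0, 0],
    [0, 0, 0, 0, 0, 0],
    [0, 0, 0, 0, 0, 0],
  ],
)

```text
time: 27.12
position: [0.6425, 0.0842, 0.2945]
tool_rot: [0.15, 0.989, -0.0, -0.001]
ft_force: [-0.7, -0.4, -4.5]
grip_width: 0.0384
grip_force: 45.0
```

Request:
step_arm(
  rows=[
    [0, 0, -0.01, 0, 0, 0],
    [0, 0, -0.02, 0, 0, 0],
    [0, 0, -0.02, 0, 0, 0],
    [0, 0, -0.015, 0, 0, 0],
    [0, 0, -0.01, 0, 0, 0],
    [0, 0, -0.003, 0, 0, 0],
    [0, 0, 0, 0, 0, 0],
    [0, 0, 0, 0, 0, 0],
  ],
)

```text
time: 28.12
position: [0.6436, 0.0832, 0.2175]
tool_rot: [0.15, 0.989, 0.0, 0.001]
ft_force: [-0.2, -0.3, -3.9]
grip_width: 0.0385
grip_force: 45.0
```

Request:
step_arm(
  rows=[
    [0, 0, -0.001, 0, 0, 0],
    [0, 0, -0.001, 0, 0, 0],
    [0, 0, -0.001, 0, 0, 0],
    [0, 0, 0, 0, 0, 0],
  ],
)

```text
time: 28.62
position: [0.6434, 0.0832, 0.2153]
tool_rot: [0.15, 0.989, 0.0, 0.0]
ft_force: [-2.7, -1.1, 6.0]
grip_width: 0.0386
grip_force: 45.0
```

Contact. Release, rise, and move off to look from +x.

Request:
step_arm(
  rows=[
    [0, 0, 0, 0, 0, 0],
    [0, 0, 0, 0, 0, 0],
    [0, 0, 0, 0, 0, 0],
    [0, 0, 0.01, 0, 0, 0],
    [0, 0, 0.03, 0, 0, 0],
    [0, 0, 0.04, 0, 0, 0],
    [0.02, -0.01, 0.04, 0, 0, 0],
    [0.03, -0.01, 0.03, 0, 0, 0],
    [0.03, -0.01, 0.03, 0, 0, 0],
    [0.02, -0.01, 0.02, 0, 0, 0],
    [0, 0, 0, 0, 0, 0],
    [0, 0, 0, 0, 0, 0],
  ],
  jaw=0.057,
)

```text
time: 30.12
position: [0.7421, 0.0437, 0.4125]
tool_rot: [0.15, 0.989, 0.0, -0.002]
ft_force: [-0.4, 0.7, 0.7]
grip_width: 0.057
grip_force: 0.0
```

```bash
python3 - <<'E'
from h import *
c=cam("wrist"); W=world(c)
P=[(.6583,-.1356),(.6507,-.0258),(.6431,.0839),(.6356,.1936)]
for i,q in enumerate(P):
    d=np.hypot(W[...,0]-q[0],W[...,1]-q[1])
    for lo,hi,rm,t in((.042,.055,.035,"hub"),(.022,.031,.055,"disc")):
        p=W[(c["depth"]>0)&(d<rm)&(d>(.0095 if t=="hub" else 0))&(W[...,2]>lo)&(W[...,2]<hi)]
        if len(p)>8:
            cc,r=cv2.minEnclosingCircle((p[:,:2]*1000).astype(np.float32)); A=np.linalg.lstsq(np.c_[p[:,:2]-q,np.ones(len(p))],p[:,2],rcond=None)[0]
            print(i+1,t,len(p),np.round(np.array(cc)-1000*np.array(q),1),round(r,1),"z",np.round(np.median(p[:,2]),4),"slope",np.round(A[:2],3))
cv2.imwrite("pics/w3.png",c["pixels"])
E
```

```text
1 hub 681 [-0.6 -3.1] 20.5 z 0.0477 slope [-0.008 -0.011]
1 disc 649 [0.4 0.8] 52.9 z 0.0267 slope [ 0.003 -0.009]
2 hub 643 [-2.6 -2. ] 20.3 z 0.0476 slope [-0.007  0.   ]
2 disc 1475 [ 2.2 -0.4] 50.6 z 0.0267 slope [-0.001 -0.003]
3 hub 646 [-1.  -3.4] 20.0 z 0.0475 slope [ 0.001 -0.009]
3 disc 2792 [3.3 4.3] 49.9 z 0.0266 slope [ 0.    -0.002]
4 hub 809 [ 1.  -3.6] 20.3 z 0.0472 slope [0.001 0.004]
4 disc 4487 [ 3.4 -0.4] 51.0 z 0.0264 slope [-0.     0.001]
```

View pics/w3.png

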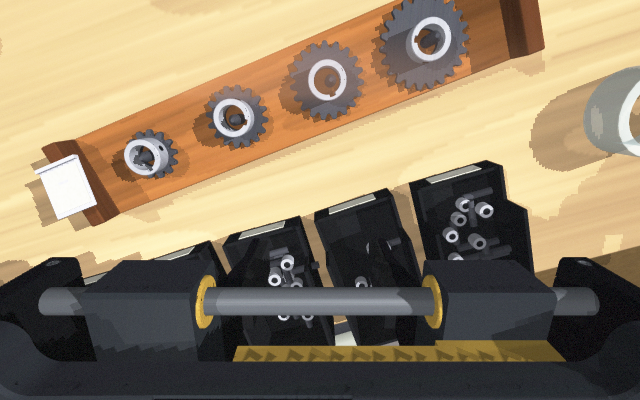

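The picture shows the card at (67,188), then 13 (147,157), 16 (235,117), 19 (328,78) and 22 (430,38). All lie flat with the hub top at about 48 mm, within 4 mm of their pins. Handing in.

```bash
python3 -c "
from rig import hand_in; print(hand_in())"
```

```text
the job is handed in; nothing more can be done
None
```

All four sprockets are on the rack pins in order 13, 16, 19, 22 counted from the card end, flat and hub up, each within 4 mm of its pin when last measured; the job is handed in, no verdict was returned.

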